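# Bleed the water filter

## Robot

A 6-joint arm with a two-finger parallel gripper is mounted at the origin on a cart in front of the work surface, level with it; the furniture and walls round the work are solid. World frame = base frame: x ahead of the robot, y to its left, z up, the work surface at z = 0. Lengths are in mm, angles in rad, forces in N, time in s.
With the tool pointing down it reaches from about 325 to 1000 mm from the base axis. Payload 5.1 kg.
Tool frame: the origin (TCP) lies on the mounting face of the last link; the fingertips stand 173 mm ahead of it and the grasp point (between the pads) lies hold_point_z ahead of it (hold_point_z is the distance from the TCP to the grasp point, in mm); z points along the fingers, y is the line along which they close (so a half turn about z gives the same grasp; the last joint's range is limited). The gripper opens to 85 mm and grips with 20 to 120 N. Pads are 22 mm wide; open, the fingers measure 114 mm over their backs; the gripper's body (76 mm by 85 mm) begins 54 mm behind the grasp point. The pads swing forward as they close: fully open they stand 13 mm farther back than shut.
Start: joints at [1.098, 0.124, 1.65, -0, 1.367, -0.083], TCP at [247.022, 601.221, 404.722] pointing down, gripper open.
Joint ranges: [-2.61, 2.61], [-1.02, 2.33], [0.03, 2.71], [-1.35, 4.49], [0.32, 2.68], [-2.91, 2.91]. Speed limits (rad/s): [2.57, 2.57, 3.14, 3.14, 3.14, 3.14].

## Interface

Orientations are given as a rotation vector (axis times angle).
In Python, from plant import * gives the robot as it stands.
- The arm moves only by the shell command python3 -m crank 'ROWS' [OPENING] [FORCE]. ROWS is JSON, a list of rows, each a list of 4 numbers: the shift along the tool's x, y, z in mm, then the turn about the tool's z in rad. A call has 1 to 5 rows; each row is the pose to reach, as a shift and turn from the pose commanded when the call began, along the tool's axes at that moment; what a row does not reach only later rows make up. A row lasts 1/10 s, in which the tool goes at most 50 mm and 8.59 degrees, less where a joint would pass 70% of its speed; a pose out of reach is approached as far as the arm can. A call with a gripper value outside its range is refused whole. OPENING is the finger opening in mm, from 0 to 85.4, set as the call begins (- or left out, the last holds). The fingers move at their own pace and stop on an object; FORCE is the grip in N (left out, the last holds). Time passes only in rows, so rows that repeat a pose let the fingers close. It gives the time, the measured TCP pose, the force, the opening and the grip force at its end, in the units of the state.
- get_obs(): the state, without advancing time (a new reading comes with each control period).
- snapshot(name): name is "scene" or "side" or "wrist"; returns a dict with "color" (400x640x3 uint8, red, green, blue), "range_z" (400x640 float32, mm along the optical axis (not along the pixel's ray), 0 where there is no reading), "intrinsics" (3x3 intrinsics, pixels), "k1" (the pictures are not rectified: a ray, as slopes to the right and down, at radius r is drawn at 1 + k1 r^2 times it, then the intrinsics apply), "R" (3x3) and "t" (3): a world point X has camera coordinates R X + t. Camera axes: x right, y down, z forward; pixel columns grow to the right and rows downward; lengths in mm; the calibration is good to about 2 mm. A picture is of the moment at which its call begins.
- hand_in(): hands the job in; it is judged then, once.
The state is a dict: "time_s": time; "joint_pos": joint angles; "joint_vel": joint speeds; "joint_efforts": joint torques, N m; "tool_pos": TCP position; "tool_rot": TCP orientation; "force": force on the tool from outside, world axes, zero at the start; "wrist_torque": the same for the moment, N m; "gripper_width": finger opening in mm; "grip_force": force on a finger pad.
Only numpy, scipy, OpenCV 4.12 (cv2) and the standard library are available. Lean on these libraries where they do the work, as an engineer would, in place of code of your own. Each camera call takes 0.05 s, during which the arm holds its last target. There are 200 camera calls.

## Task

Slide the cup along the filter's tray, without lifting it off the tray, until it stands centred in the marked ring under the spout. Then take the bleed coupler and press it squarely onto the tilted nipple of the filter head until it snaps, and keep pressing it all the way down against the valve spring: finish while still gripping the coupler and holding it down. Leave the other things on the worktop where they are.

Things in the scene. Friction and masses are not known exactly. Their poses are not given: they have to be found in the camera images.
- station: Fixed filter station: grey laminate tray 150 x 440 x 4 mm with a white filter head, 92 x 92 mm, 100 mm high, on its left part. Origin on the worktop under the centre of the cup's ring; x away from the robot, y along the tray to the head, z up. Tray from y = -235 to +205 mm; head centred at x 12, y 135 mm. The ring that marks the cup's place is dark, flush, 104 mm across.
- outlet (a point): Mouth of the spout, 76 mm above the worktop, straight above the centre of the marked ring. The spout is a 12 mm steel tube (top at 99 mm) that runs from here along the station's +y to the head.
- cup: White cup with diamond pattern, 60 mm tall, bowl 90 mm across, 0.2 kg. Origin at its underside, which stands on the tray 4 mm above the worktop. Bowl axis at y = +7.5 mm; the handle points along the cup's -y (away from the head, turned up to 25 degrees): a loop 12 mm thick along x, y = -35 to -57 mm, 20 to 59 mm above the underside; can be pinched from above.
- cup_bowl (a point): Centre of the underside of the cup's bowl, on the bowl's axis.
- coupler: Loose steel bleed coupler, round about z, 92 mm tall, 0.18 kg, standing mouth down on the worktop left of the station. Origin at the centre of its open mouth, z from mouth to top. Sleeve 40 mm across up to 40 mm, then a black round grip 26 mm across from 44 to 84 mm, 31 mm collar on top. Bore 23 mm wide, 34 mm deep, entry flared to 32 mm, groove inside; any turn about z will do.
- nipple: Fixed steel nipple on the head, tilted 0.40 rad from vertical towards the station's -x (the robot). Origin at the centre of the flat seat (52 mm across) at its foot; z outward along its axis. Post 20 mm across, 32 mm high with narrowed tip; a thin valve pin stands 10 mm out of the tip. The coupler goes over it, z along z, until its mouth lies on the seat.
- valve_pin (a joint): How far the valve pin is pressed in (m): 0 free, about 0.008 when the coupler's mouth lies on the seat. Its spring pushes back with 3 N at first, about 8 N fully down. With the coupler snapped on but not pressed, the spring lifts it and the pin reads only about 0.002.
- latch_a (a joint): Sprung ball on the nipple's +y side, 20 mm above the seat, 4.5 mm proud; value: how far it is pushed in (m). 0 out; about 0.003 while the coupler's lip passes (mouth about 18 to 8 mm above the seat, some 4 to 6 N for both balls); back to 0 once it snaps into the groove, mouth about 7 to 5 mm above the seat.
- latch_b (a joint): The same for the ball on the nipple's -y side.
- salt_shaker: Bystander: salt shaker with a grey top, 44 mm across, 90 mm tall; leave it alone. Origin at its underside.
- spice_jar_1: Bystander: spice jar with a mustard-yellow cap, 42 mm across, 106 mm tall; leave it alone. Origin at its underside.
- tin_beans: Bystander: low tin, 76 mm across, 58 mm tall; leave it alone. Origin at its underside.
- bunch_of_keys: Bystander: bunch of keys lying flat, 104 x 115 x 8 mm; leave it alone. Origin at its underside.

How it is judged (in metres and radians):
On the way, in this order (a step that is already met when the one before it is completed fails the run):
1. the cup stands on the tray, centred under the spout within 15 mm, upright and at rest (horizontal distance between cup_bowl and outlet below 0.015 m and angle between cup's own z axis and vertical below 0.08 rad and linear speed of cup below 0.02 m/s), for 0.2 s.
2. the coupler is snapped onto the nipple: mouth within 5.5 mm of the seat, square within 0.12 rad, both latch balls out again (z of coupler in the frame of nipple below 0.0055 m and distance between coupler and nipple below 0.008 m and angle between the z axis of coupler and the z axis of nipple, either way round below 0.12 rad and value of joint each of latch_a, latch_b below 0.0015 m), for 0.1 s.
At the end, for the whole second after the job is handed in: Coupler snapped on (both latch balls out), square within 0.12 rad, mouth within 5 mm of the seat centre, still gripped and pressed so that the valve pin is in by over 5.5 mm; cup upright on the tray, its bowl under the spout within 18 mm; everything at rest (value of joint valve_pin above 0.0055 m and distance between coupler and nipple below 0.005 m and angle between the z axis of coupler and the z axis of nipple, either way round below 0.12 rad and value of joint each of latch_a, latch_b below 0.0015 m and contact force between the fingers and coupler above 2 N and linear speed of each of coupler, cup below 0.02 m/s and horizontal distance between cup_bowl and outlet below 0.018 m and angle between cup's own z axis and vertical below 0.08 rad and height (world z) of cup below 0.01 m); the arm keeps its last pose, push and grip.
It fails at once if the cup is lifted off the tray (height (world z) of cup above 0.012 m).
It fails at once if the cup is tipped (angle between cup's own z axis and vertical above 0.3 rad).
It fails at once if another thing on the worktop is shoved away (distance of any of salt_shaker, spice_jar_1, tin_beans, bunch_of_keys from where it was at the start of the episode above 0.03 m).
It also fails if it takes over 64 s, if anything falls off the work surface, if the arm or the gripper's body presses on something with over 40 N, if the wrist force passes 120 N, or if a joint passes its speed limit or range.

## Working session

There is one attempt and no reset: what is moved stays moved. The work goes in short steps, Python scripts to look and compute and a shell command to move; the robot and the scene stay as the last step left them, time stands still between calls to the robot, and variables do not carry over. Pictures are saved under pics/ and viewed, at most 10 in all, crops included, and the job is handed in when it is done.

```bash
ls; mkdir -p pics; cat > h.py <<'E'
from plant import *
import numpy as np, cv2
from scipy.spatial.transform import Rotation as Ro
def world(s,u,v,z=None):
    """pixel -> world using depth median 3x3"""
    K=s["intrinsics"];d=s["range_z"]
    u=int(round(u));v=int(round(v))
    if z is None:
        p=d[v-1:v+2,u-1:u+2]; z=np.median(p[p>0]) if (p>0).any() else np.nan
    return cloud(s,np.array([[u]]),np.array([[v]]),np.array([[z]]))[0,0]
def cloud(s,U=None,V=None,Z=None):
    K=np.array(s["intrinsics"])
    if U is None:
        Z=s["range_z"];V,U=np.mgrid[:Z.shape[0],:Z.shape[1]]
    x=(U-K[0,2])/K[0,0];y=(V-K[1,2])/K[1,1]
    rd=np.hypot(x,y);r=rd.copy()
    for _ in range(10): r=rd/(1+s["k1"]*r*r)
    f=np.where(rd>0,r/np.maximum(rd,1e-9),1)
    P=np.stack([x*f*Z,y*f*Z,Z],-1)
    return (P-np.array(s["t"]))@np.array(s["R"])
E
python3 - <<'E'
from h import *
o=get_obs();print({k:np.round(v,3).tolist() for k,v in o.items()})
try: print(hold_point_z)
except Exception as e: print(e)
ims=[]
for n in ["scene","side","wrist"]:
    s=snapshot(n);np.save(f"/tmp/{n}.npy",s,allow_pickle=True)
    cv2.imwrite(f"pics/{n}0.png",s["color"][...,::-1])
    print(n,np.round(s["intrinsics"],1).tolist(),s["k1"],np.round(s["R"],3).tolist(),np.round(s["t"]),(s["range_z"]>0).mean())
E
```

```text
pics
{'time_s': 0.0, 'joint_pos': [1.098, 0.124, 1.652, -0.0, 1.367, -0.083], 'joint_vel': [0.0, 0.001, -0.0, 0.0, -0.0, -0.001], 'joint_efforts': [-0.0, -42.362, -36.545, -0.0, 0.007, -0.0], 'tool_pos': [246.9, 601.009, 403.458], 'tool_rot': [-0.608, -3.082, 0.003], 'force': [0.571, -0.685, -0.566], 'wrist_torque': [0.028, -0.033, 0.013], 'grip_force': 0.0, 'gripper_width': 85.448}
154.70000000000002
scene [[407.2, 0.0, 322.0], [0.0, 407.2, 200.7], [0.0, 0.0, 1.0]] -0.00811106980776983 [[0.762, -0.647, -0.009], [-0.439, -0.507, -0.741], [0.475, 0.569, -0.671]] [-326.  415.  883.] 0.995765625
side [[477.5, 0.0, 320.2], [0.0, 477.5, 190.0], [0.0, 0.0, 1.0]] -0.07736834517249719 [[-0.885, -0.465, 0.008], [-0.241, 0.444, -0.863], [0.398, -0.766, -0.505]] [ 551.  166. 1529.] 0.99592578125
wrist [[346.4, 0.0, 320.5], [0.0, 346.4, 202.4], [0.0, 0.0, 1.0]] -0.07251831331894155 [[0.379, 0.925, -0.003], [0.89, -0.364, 0.274], [0.253, -0.106, -0.962]] [-649.  -37.  378.] 0.9959140625
```

View pics/scene0.png

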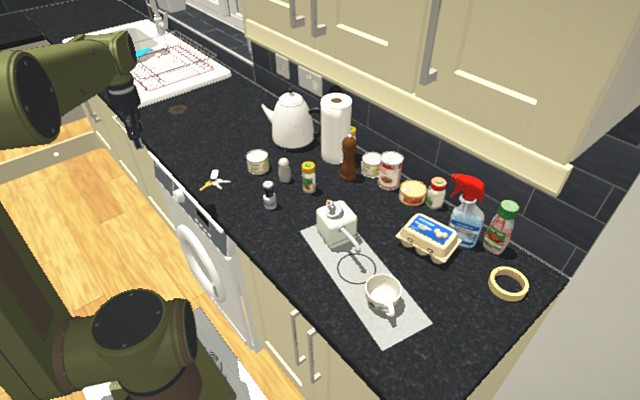

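View pics/side0.png

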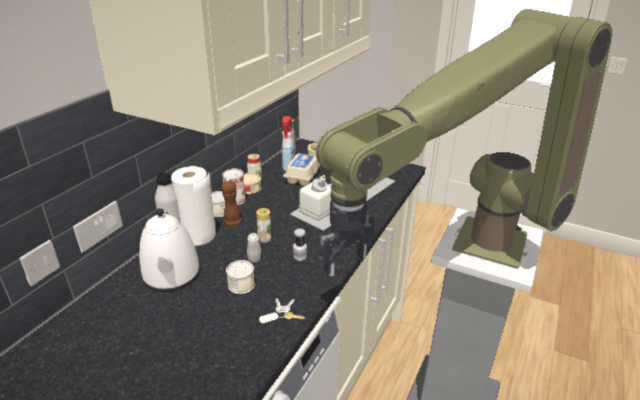

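The scene picture shows the head at about (337,225), the ring at (356,267), the cup at (383,292) with its handle towards (390,310), and the coupler at (269,195). The shaker, jar and tin are behind the coupler and the keys are at (215,181).

```bash
python3 - <<'E'
from h import *
s=np.load("/tmp/scene.npy",allow_pickle=True).item()
c=s["color"][165:355,230:450,::-1]
cv2.imwrite("pics/crop.png",cv2.resize(c,None,fx=3.15,fy=3.15,interpolation=cv2.INTER_CUBIC))
P=cloud(s)
for n,(u,v) in dict(tl=(301,230),tr=(344,208),bl=(385,342),br=(430,320),ring=(356,267),worktop=(290,260),coupler_top=(268,184),coup=(269,195),cup=(383,287)).items(): print(n,np.round(world(s,u,v),1))
# coupler cluster
c0=world(s,269,192)
m=(np.hypot(P[...,0]-c0[0],P[...,1]-c0[1])<35)&(P[...,2]>8)
q=P[m];print("coupler",len(q),q.min(0).round(),q.max(0).round(),np.median(q,0).round())
for a,b in((8,40),(46,82),(84,95)):
    t=q[(q[:,2]>a)&(q[:,2]<b)];print(a,b,len(t),t.min(0).round(1),t.max(0).round(1),t.mean(0).round(1))
# cup rim
c0=world(s,383,290)
m=(np.hypot(P[...,0]-c0[0],P[...,1]-c0[1])<90)&(P[...,2]>59)&(P[...,2]<70)
q=P[m];print("rim",len(q),q.min(0).round(1),q.max(0).round(1))
E
```

```text
tl [510.7 196.2   3. ]
tr [603.6 108.5  99.6]
bl [ 434.6 -221.8    3.4]
br [ 562.4 -253.5    2.3]
ring [538.6 -15.    2.9]
worktop [416.9 127.6  -1.4]
coupler_top [505.4 348.4  91.7]
coup [500.6 342.7  52.9]
cup [ 535.7 -117.8   20.5]
coupler 268 [485. 332.   8.] [524. 369.  94.] [500. 344.  46.]
8 40 106 [485.  331.5   8.1] [524.4 365.6  39.9] [498.7 342.7  26. ]
46 82 72 [491.5 338.2  46.8] [515.9 366.2  80.7] [500.8 346.2  63.5]
84 95 60 [489.9 337.5  85.2] [518.8 368.6  94. ] [504.1 351.   90.7]
rim 195 [ 464.4 -194.1   59. ] [553.5 -90.5  65.7]
```

View pics/crop.png

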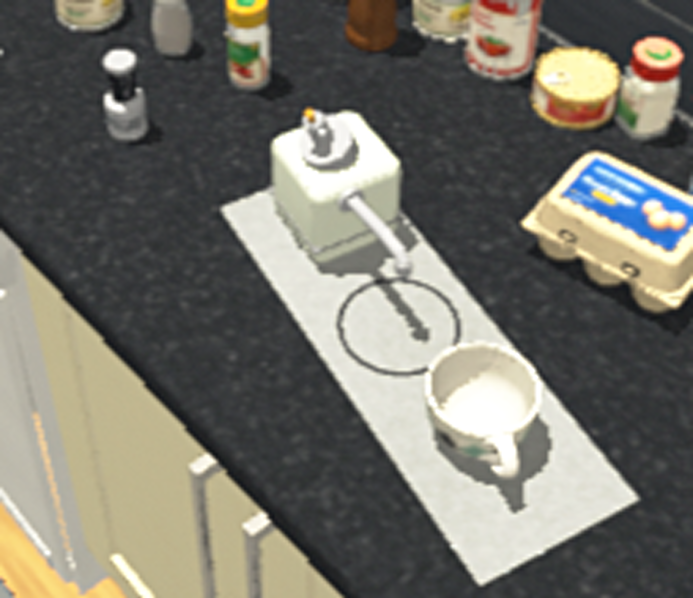

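```bash
cat > fit.py <<'E'
from h import *
from scipy.optimize import least_squares
def circ(xy,r=None):
    f=(lambda p:np.hypot(xy[:,0]-p[0],xy[:,1]-p[1])-(p[2] if r is None else r))
    p0=[*xy.mean(0)]+([40] if r is None else [])
    return least_squares(f,p0,loss="soft_l1",f_scale=1).x
E
python3 - <<'E'
from fit import *
s=np.load("/tmp/scene.npy",allow_pickle=True).item()
P=cloud(s);g=s["color"].astype(int).min(-1)
box=(P[...,0]>400)&(P[...,0]<680)&(P[...,1]>-300)&(P[...,1]<250)
m=box&(P[...,2]>-2)&(P[...,2]<8)&(g>110)
q=P[m][:,:2]
# keep biggest component
n,l,st,_=cv2.connectedComponentsWithStats(m.astype(np.uint8));k=1+st[1:,4].argmax();m2=l==k
q=P[m2];r=cv2.minAreaRect(q[:,:2].astype(np.float32));print("tray",r,len(q),np.median(q[:,2])); print(cv2.boxPoints(r).round(1).tolist())
# ring: dark pixels inside tray
for z in(0,):
    c=np.array([538,-15.]);d=np.hypot(P[...,0]-c[0],P[...,1]-c[1])
    rm=(d>38)&(d<68)&(g<70)&(abs(P[...,2]-3)<4)
    for _ in range(4):
        x=circ(P[rm][:,:2],51); d=np.hypot(P[...,0]-x[0],P[...,1]-x[1]); rm=(abs(d-51)<7)&(g<75)&(abs(P[...,2]-3)<4)
    print("ring",x,rm.sum())
rm=(P[...,2]>60.5)&(P[...,2]<68)&(abs(P[...,0]-535)<90)&(abs(P[...,1]+130)<85)
q=P[rm];x=circ(q[:,:2]);
for _ in range(3):
    k=abs(np.hypot(q[:,0]-x[0],q[:,1]-x[1])-x[2])<4;x=circ(q[k][:,:2])
print("rim",x,k.sum())
hm=(P[...,2]>25)&(P[...,2]<70)&(abs(P[...,0]-535)<90)&(abs(P[...,1]+130)<110)
q=P[hm];d=np.hypot(q[:,0]-x[0],q[:,1]-x[1]);q=q[d>x[2]+7];print("handle",len(q),q.mean(0),q.min(0),q.max(0), "top",q[q[:,2]>55].mean(0))
hm=(P[...,2]>94)&(P[...,2]<103)&(P[...,1]>40)&(P[...,1]<260)&(P[...,0]>450)&(P[...,0]<700)&(g>150)
q=P[hm];print("headtop",len(q),cv2.minAreaRect(q[:,:2].astype(np.float32)),np.median(q[:,2]))
hm=(P[...,2]>105)&(P[...,1]>40)&(P[...,1]<260)&(P[...,0]>450)&(P[...,0]<700)
for p,cc in zip(P[hm],s["color"][hm]): print(p.round(0).tolist(),cc.tolist(),end=";")
E
```

```text
tray ((534.5367431640625, -30.617767333984375), (444.4694519042969, 155.77415466308594), 77.93080139160156) 4747 3.0140374257426528
[[411.8999938964844, -231.6999969482422], [564.2000122070312, -264.20001220703125], [657.2000122070312, 170.39999389648438], [504.79998779296875, 203.0]]
ring [603.22672443  57.17851881] 67
rim [ 508.11010079 -136.80779333   42.85430198] 126
handle 68 [ 479.45531918 -189.78692884   52.18251432] [ 472.60287674 -199.0245116    25.52768556] [ 487.58379028 -178.70907083   64.64732589] top [ 480.95189457 -187.9468237    59.7314471 ]
headtop 363 ((571.3023681640625, 97.32949829101562), (118.37862396240234, 86.63298797607422), 78.64807891845703) 97.94148188035643
[611.0, 259.0, 622.0] [185, 177, 138];[613.0, 257.0, 622.0] [185, 177, 139];[613.0, 254.0, 623.0] [182, 173, 137];[612.0, 249.0, 624.0] [161, 154, 130];[578.0, 204.0, 640.0] [139, 133, 123];[577.0, 200.0, 641.0] [139, 134, 122];[580.0, 200.0, 641.0] [140, 136, 124];[581.0, 197.0, 641.0] [136, 132, 120];[583.0, 197.0, 641.0] [131, 127, 115];[585.0, 196.0, 641.0] [147, 143, 123];[612.0, 225.0, 629.0] [17
[... 28231 characters left out ...]
, 102.0, 110.0] [238, 236, 233];[546.0, 99.0, 112.0] [241, 239, 235];[546.0, 96.0, 114.0] [235, 234, 227];[548.0, 94.0, 114.0] [223, 221, 212];[551.0, 93.0, 113.0] [198, 196, 189];[555.0, 93.0, 110.0] [161, 159, 153];[557.0, 91.0, 110.0] [136, 135, 132];[561.0, 91.0, 108.0] [124, 124, 121];[563.0, 89.0, 108.0] [124, 125, 122];[566.0, 88.0, 107.0] [124, 123, 121];[543.0, 104.0, 106.0] [136, 135, 129];[547.0, 100.0, 106.0] [155, 154, 149];[549.0, 99.0, 106.0] [149, 147, 144];[549.0, 94.0, 109.0] [142, 140, 137];[551.0, 93.0, 109.0] [132, 130, 127];[555.0, 93.0, 107.0] [121, 119, 118];[558.0, 92.0, 105.0] [121, 120, 119];[560.0, 90.0, 106.0] [122, 121, 119];[562.0, 88.0, 105.0] [122, 121, 118];
```

Station frame from the tray: origin about (538,-16), with +y along (0.209,0.978). Bowl about (508,-137), handle about (480,-190), nipple tip about (547,116,150). I'll write a pose helper and move over the cup.

```bash
cat >> h.py <<'E'
O=np.array([537.7,-15.9]);UX=np.array([.978,-.209]);UY=np.array([.209,.978])
def st(p): d=np.asarray(p)[:2]-O; return np.array([d@UX,d@UY])
def wd(x,y): return O+x*UX+y*UY
def tool():
    o=get_obs();R=Ro.from_rotvec(o["tool_rot"]).as_matrix();p=np.array(o["tool_pos"]);return o,R,p,p+R[:,2]*hold_point_z
def go(g,ydir=None):
    """g: wanted grasp point; ydir: wanted horizontal direction of tool y (either sign)"""
    o,R,p,h=tool();sh=R.T@(np.asarray(g)-h);turn=0
    if ydir is not None:
        a=R.T@np.array([*ydir,0]);turn=np.arctan2(-a[0],a[1]);turn=(turn+np.pi/2)%np.pi-np.pi/2
    print("t",round(o["time_s"],2),"grasp",h.round(1),"F",np.round(o["force"],1),"w",round(o["gripper_width"],1),"shift",sh.round(1),"turn",round(turn,3),"j6",round(o["joint_pos"][5],2));return sh,turn
E
python3 - <<'E'
from h import *
o,R,p,h=tool();print(R.round(3).tolist())
s=np.load("/tmp/wrist.npy",allow_pickle=True).item()
C=-np.array(s["R"]).T@np.array(s["t"]);print("cam in tool",(R.T@(C-p)).round(),"cam axis in tool",(R.T@np.array(s["R"]).T).round(2).tolist())
s=np.load("/tmp/scene.npy",allow_pickle=True).item();P=cloud(s)
for n,(u,v) in dict(shaker=(284,165),jar=(309,172),tin=(258,156),keys=(213,182)).items(): print(n,world(s,u,v).round())
e=np.array([480-508,-190+137.]);e/=np.linalg.norm(e)
g=np.array([508,-137])+e*55;print("handle",g,e,"st cup",st([508,-137]))
go([*g,200],[-e[1],e[0]])
E
```

```text
[[-0.925, 0.38, -0.001], [0.38, 0.925, -0.001], [0.0, -0.002, -1.0]]
cam in tool [68.  0. 31.] cam axis in tool [[0.0, -0.96, -0.27], [1.0, 0.0, -0.0], [0.0, -0.27, 0.96]]
shaker [614. 415.  73.]
jar [641. 314.  90.]
tin [590. 538.  54.]
keys [422. 576.   3.]
handle [ 482.30834318 -185.63063612] [-0.46712103 -0.88419338] st cup [  -3.7367 -124.6431]
t 0.15 grasp [246.8 600.8 249. ] F [ 0.   1.1 -0.1] w 85.6 shift [-516.7 -637.9   50. ] turn -1.475 j6 -0.08
```

```bash
python3 -m crank '[[-30,-37,0,-0.14],[-60,-74,0,-0.28],[-90,-111,0,-0.42],[-120,-148,0,-0.56],[-150,-185,0,-0.70]]' 85 20
python3 -c "
from h import *
go([482,-185.6,200],[.884,-.467])"
```

```text
time_s: 0.65
tool_pos: [315.3, 372.0, 404.3]
tool_rot: [0.492, -3.103, 0.001]
force: [0.7, -0.2, -0.0]
gripper_width: 85.1
grip_force: 0.0
t 0.65 grasp [315.3 371.9 249.6] F [ 0.7 -0.2 -0. ] w 85.1 shift [  13.9 -581.7   49.8] turn -0.77 j6 -1.13
```

```bash
python3 -m crank '[[1,-48,4,-0.15],[2,-96,8,-0.30],[4,-144,12,-0.45],[5,-192,16,-0.60],[6,-240,20,-0.75]]'
python3 -c "
from h import *
go([482,-185.6,200],[.884,-.467])"
```

```text
time_s: 1.15
tool_pos: [374.7, 169.8, 387.0]
tool_rot: [-1.439, 2.792, -0.0]
force: [1.3, -0.0, 0.2]
gripper_width: 85.4
grip_force: 0.0
t 1.15 grasp [374.7 169.8 232.3] F [ 1.3 -0.   0.2] w 85.4 shift [ 227.1 -293.7   32.3] turn -0.133 j6 -2.23
```

```bash
python3 -m crank '[[18,-23,0,0.145],[36,-46,0,0.29],[54,-69,0,0.435],[72,-92,0,0.58],[90,-115,0,0.725]]' >/dev/null
python3 -m crank '[[0,0,0,0.145],[0,0,0,0.29],[0,0,0,0.435],[0,0,0,0.58],[0,0,0,0.725]]' >/dev/null
python3 -m crank '[[0,0,0,0.145],[0,0,0,0.29],[0,0,0,0.435],[0,0,0,0.58],[0,0,0,0.725]]' >/dev/null
python3 -m crank '[[0,0,0,0.145],[0,0,0,0.29],[0,0,0,0.435],[0,0,0,0.58],[0,0,0,0.725]]' >/dev/null
python3 -c "
from h import *
go([482,-185.6,200],[.884,-.467])"
```

```text
t 3.15 grasp [415.2  31.2 232.2] F [-0.   0.2  0.1] w 85.1 shift [-175.3  144.1   32.2] turn 0.097 j6 0.34
```

```bash
python3 -m crank '[[-35,28,6,0.05],[-70,57,12,0.1],[-105,86,18,0.1],[-140,115,24,0.1],[-175,144,32,0.1]]' >/dev/null
python3 - <<'E'
from fit import *
go([482,-185.6,50],[.884,-.467])
s=snapshot("wrist");cv2.imwrite("pics/w1.png",s["color"][...,::-1])
np.save("/tmp/w1.npy",s,allow_pickle=True)
P=cloud(s);q=P.reshape(-1,3);q=q[np.isfinite(q).all(1)]
rm=(abs(q[:,2]-64)<3)&(abs(q[:,0]-505)<90)&(abs(q[:,1]+135)<90);r=q[rm];x=circ(r[:,:2])
for _ in range(5):
    k=abs(np.hypot(*(r[:,:2]-x[:2]).T)-x[2])<4;x=circ(r[k][:,:2])
print("rim",x,k.sum())
d=np.hypot(*(q[:,:2]-x[:2]).T);h=q[(d>x[2]+5)&(d<70)&(q[:,2]>40)&(q[:,2]<68)];print("handle",len(h),h.mean(0),(h.mean(0)[:2]-x[:2])/np.hypot(*(h.mean(0)[:2]-x[:2])))
E
```

```text
t 3.65 grasp [ 483.8 -186.8  200.4] F [ 0.8 -0.6  0.1] w 84.9 shift [  0.2  -2.3 150.4] turn 0.003 j6 0.01
rim [ 511.16415677 -136.93756852   42.74459429] 1686
handle 343 [ 485.17426565 -186.77361646   60.38748919] [-0.46240482 -0.88666892]
```

View pics/w1.png

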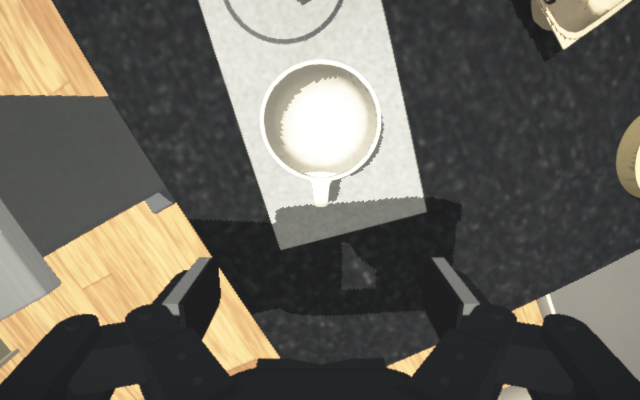

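The cup rim is centred at about (320,120) and the handle at (320,190), in line with the grip, so I'll go down.

```bash
python3 -m crank '[[-1,1,40,0],[-1,1,80,0],[-1,1,115,0],[-1,1,140,0],[-1,1,153,0]]' 60 20
python3 -c "
from h import *
go([485.5,-185.7,47],[.887,-.462])"
```

```text
time_s: 4.2
tool_pos: [482.7, -185.7, 199.1]
tool_rot: [-2.685, -1.623, 0.004]
force: [-0.8, -0.4, 0.6]
gripper_width: 59.8
grip_force: 0.0
t 4.2 grasp [ 482.  -185.3   44.4] F [-0.8 -0.4  0.6] w 59.8 shift [ 1.3  3.2 -2.6] turn -0.003 j6 0.01
```

```bash
python3 -m crank '[[1,3,-2,0],[1,3,-2,0]]' >/dev/null; python3 -m crank '[[0,0,0,0],[0,0,0,0],[0,0,0,0],[0,0,0,0],[0,0,0,0]]' 0 25
python3 - <<'E'
from fit import *
go([485.5,-185.7,47],[.887,-.462])
s=snapshot("wrist")
P=cloud(s);q=P.reshape(-1,3)
rm=(abs(q[:,2]-64)<3)&(abs(q[:,0]-505)<90)&(abs(q[:,1]+135)<90);r=q[rm];x=circ(r[:,:2])
for _ in range(5):
    k=abs(np.hypot(*(r[:,:2]-x[:2]).T)-x[2])<4;x=circ(r[k][:,:2])
print("rim",x,k.sum())
# ring from w1
w=np.load("/tmp/w1.npy",allow_pickle=True).item()
for nm,w in(("w1",w),("now",s)):
    P=cloud(w);g=w["color"].min(-1).astype(float)
    d=np.hypot(P[...,0]-O[0],P[...,1]-O[1]);m=(abs(d-50)<14)&(abs(P[...,2]-4)<5)&(P[...,1]<-20)
    print(nm,m.sum(),np.percentile(g[m],[2,10,50]) if m.sum() else 0)
E
```

```text
time_s: 4.9
tool_pos: [487.7, -187.1, 205.4]
tool_rot: [2.687, 1.624, 0.002]
force: [0.3, -1.3, 4.7]
gripper_width: 12.2
grip_force: 27.6
t 4.9 grasp [ 488.  -187.3   50.7] F [ 0.3 -1.3  4.7] w 12.2 shift [ 0.3 -3.   3.7] turn -0.003 j6 0.01
rim [ 518.35346835 -132.06495462   42.45566256] 8085
w1 4342 [116. 134. 213.]
now 422 [136. 137. 140.]
```

```bash
python3 -m crank '[[8,-2.4,0,0],[18,-5.4,0,0],[28,-8.4,0,0],[38,-11.4,0,0],[48,-14.4,0,0]]' 
python3 -m crank '[[10,-3,0,0],[20,-6,0,0],[30,-9,0,0],[38,-11.4,0,0],[42,-12.6,0,0]]'
python3 - <<'E'
from fit import *
go([538,-16,47])
for n in("wrist","scene"):
    s=snapshot(n);P=cloud(s);q=P.reshape(-1,3)
    if n=="scene": c=s["color"][215:325,310:450,::-1];cv2.imwrite("pics/s2.png",cv2.resize(c,None,fx=5,fy=5,interpolation=cv2.INTER_CUBIC))
    rm=(abs(q[:,2]-64)<3)&(abs(q[:,0]-530)<80)&(abs(q[:,1]+45)<80);r=q[rm];x=circ(r[:,:2])
    for _ in range(5):
        k=abs(np.hypot(*(r[:,:2]-x[:2]).T)-x[2])<4;x=circ(r[k][:,:2])
    print(n,"rim",x,k.sum(),"st",st(x))
E
```

```text
time_s: 5.45
tool_pos: [497.4, -137.8, 205.5]
tool_rot: [2.686, 1.624, 0.001]
force: [-1.1, -4.7, 5.1]
gripper_width: 11.5
grip_force: 27.8
time_s: 5.95
tool_pos: [505.8, -94.5, 205.4]
tool_rot: [2.685, 1.625, 0.001]
force: [-0.9, -3.8, 5.9]
gripper_width: 11.8
grip_force: 27.9
t 5.95 grasp [506.1 -94.8  50.7] F [-0.9 -3.8  5.9] w 11.8 shift [84.6 -8.3  3.7] turn 0 j6 0.19
wrist rim [536.4452351  -39.47485549  42.47490878] 7999 st [  3.69998472 -23.31845453]
scene rim [536.70278444 -56.50685282  60.14049971] 30 st [  7.51155542 -39.92192011]
```

View pics/s2.png

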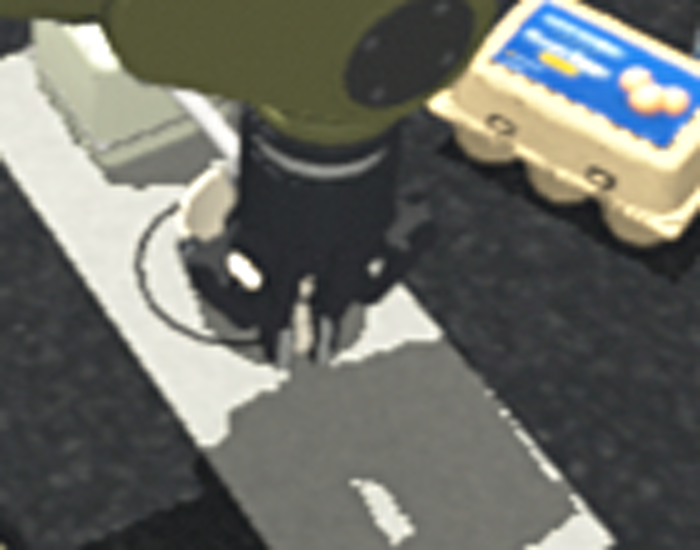

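Arm hides the cup in this view; ring still visible at left, cup not yet fully centred. Check with the wrist picture.

```bash
python3 - <<'E'
from fit import *
s=snapshot("wrist");np.save("/tmp/w2.npy",s,allow_pickle=True);cv2.imwrite("pics/w2.png",s["color"][...,::-1])
K=np.array(s["intrinsics"])
def pr(X):
    c=np.array(s["R"])@X+np.array(s["t"]);a=c[:2]/c[2];r=a@a;a=a*(1+s["k1"]*r);return (K[:2,:2]@a+K[:2,2]).round(1)
print("origin ring",pr(np.array([*O,4])),"outlet",pr(np.array([*O,76])),"bowl rim ctr",pr(np.array([536.4,-39.5,64])))
E
```

```text
origin ring [299.7  72.4] outlet [284.5  48.7] bowl rim ctr [321.1 127.7]
```

View pics/w2.png

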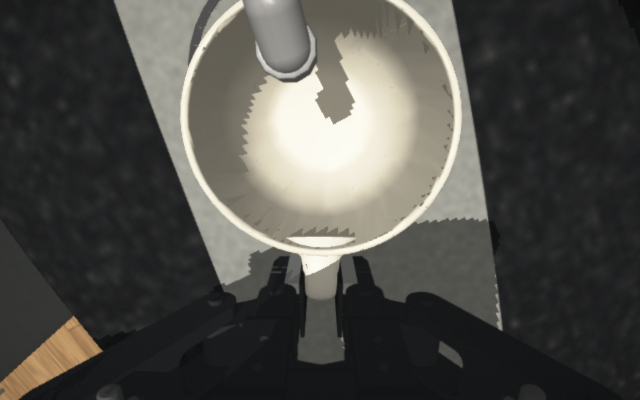

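The spout mouth shows at (287,55), matching its predicted place, and the rim is centred near (321,125), so about 24 mm is left.

```bash
python3 -m crank '[[7,-3,0,0],[14,-6,0,0],[19,-8.5,0,0],[21.5,-9.8,0,0],[21.5,-9.8,0,0]]'
python3 - <<'E'
from fit import *
s=snapshot("wrist");P=cloud(s);q=P.reshape(-1,3)
rm=(abs(q[:,2]-64)<3)&(abs(q[:,0]-530)<80)&(abs(q[:,1]+25)<80);r=q[rm];x=circ(r[:,:2])
for _ in range(8):
    k=abs(np.hypot(*(r[:,:2]-x[:2]).T)-x[2])<4;x=circ(r[k][:,:2])
print("rim",x,k.sum(),"st",st(x))
E
```

```text
time_s: 6.6
tool_pos: [507.1, -71.0, 205.4]
tool_rot: [2.686, 1.625, 0.003]
force: [0.1, -1.4, 5.8]
gripper_width: 11.7
grip_force: 27.4
rim [537.80645403 -15.78636204  42.43946211] 8151 st [0.08036171 0.13338682]
```

```bash
python3 -m crank '[[0,0,0,0],[0,0,0,0],[0,0,0,0],[0,0,0,0]]' 45 20
python3 -m crank '[[0,0,-15,0],[0,0,-45,0],[0,0,-90,0],[0,0,-135,0],[0,0,-170,0]]'
python3 - <<'E'
from fit import *
s=snapshot("wrist");P=cloud(s);q=P.reshape(-1,3)
rm=(abs(q[:,2]-64)<3)&(abs(q[:,0]-530)<80)&(abs(q[:,1]+25)<80);r=q[rm];x=circ(r[:,:2])
for _ in range(8):
    k=abs(np.hypot(*(r[:,:2]-x[:2]).T)-x[2])<4;x=circ(r[k][:,:2])
print("rim",x,k.sum(),"st",st(x), "z",np.median(r[k][:,2]))
g=s["color"].min(-1).astype(float);d=np.hypot(P[...,0]-O[0],P[...,1]-O[1]);m=(abs(d-51)<10)&(abs(P[...,2]-4)<4)&(g<75)
y=circ(P[m][:,:2],51);print("ring",y,m.sum())
go([503,350,200],UX)
E
```

```text
time_s: 7.05
tool_pos: [506.0, -70.8, 203.7]
tool_rot: [-2.688, -1.625, 0.001]
force: [0.2, 0.2, -0.1]
gripper_width: 44.9
grip_force: 0.0
time_s: 7.55
tool_pos: [506.3, -70.9, 378.6]
tool_rot: [2.686, 1.624, 0.005]
force: [-0.8, 0.1, -0.6]
gripper_width: 45.2
grip_force: 0.0
rim [537.86737549 -15.92003056  42.80116075] 1380 st [0.16787962 0.01539159] z 63.16618557188881
ring [543.01117388 -18.04020707] 3
t 7.6 grasp [509.8 -71.7 230.6] F [ 2.5 -0.2  3.7] w 44.9 shift [ 370.2 -202.3   29. ] turn -0.272 j6 0.24
```

```bash
python3 -c "
from h import *
go([565,110,240],UX)"
python3 -m crank '[[40,-6,-2,-0.07],[80,-12,-4,-0.14],[120,-18,-6,-0.2],[160,-24,-8,-0.27],[187,-32,-10,-0.27]]' >/dev/null
python3 -m crank '[[0,0,0,0],[0,0,0,0]]' >/dev/null
python3 - <<'E'
from fit import *
go([565,110,240],UX)
s=snapshot("wrist");np.save("/tmp/w3.npy",s,allow_pickle=True);cv2.imwrite("pics/w3.png",s["color"][...,::-1])
P=cloud(s);n=np.array([-np.sin(.4)*UX[0],-np.sin(.4)*UX[1],np.cos(.4)])
m=(P[...,2]>104)&(P[...,2]<175)&(np.hypot(P[...,0]-565,P[...,1]-110)<60);q=P[m]
hq=q@n;print(len(q),np.histogram(hq,bins=24))
m=(abs(P[...,2]-99)<5)&(np.hypot(P[...,0]-577,P[...,1]-113)<90);r=cv2.minAreaRect(P[m][:,:2].astype(np.float32));print("head",r,np.median(P[m][:,2]))
E
```

```text
t 7.6 grasp [509.8 -71.7 230.6] F [ 2.5 -0.2  3.7] w 44.9 shift [186.6 -35.4  -9.3] turn -0.272 j6 0.24
t 8.3 grasp [564.7 109.8 230. ] F [-0.2 -0.2  0.4] w 45.1 shift [  0.3   0.2 -10. ] turn -0.001 j6 0.31
4354 (array([  29,   45,   58,   62,   76,   76,   75,  103, 1909,  641,   49,
         48,   51,   44,   41,   54,  119,  131,   75,  293,  189,   31,
         32,  123]), array([-123.26098804, -120.42648041, -117.59197278, -114.75746515,
       -111.92295752, -109.08844989, -106.25394226, -103.41943463,
       -100.58492701,  -97.75041938,  -94.91591175,  -92.08140412,
        -89.24689649,  -86.41238886,  -83.57788123,  -80.7433736 ,
        -77.90886597,  -75.07435834,  -72.23985071,  -69.40534308,
        -66.57083545,  -63.73632782,  -60.90182019,  -58.06731256,
        -55.23280493]))
head ((573.6354370117188, 89.8685302734375), (132.71163940429688, 87.48340606689453), 77.76502990722656) 98.75122367770908
```

View pics/w3.png

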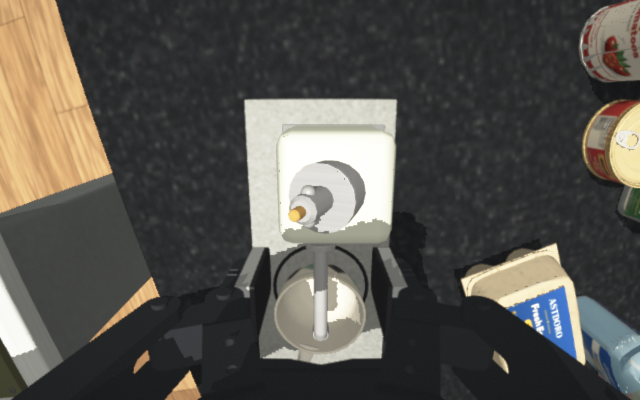

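The picture shows the seat disc at (327,197), the pin tip at (296,213) and the cup in its ring. I'll fit the seat disc.

```bash
cat >> h.py <<'E'
N=np.array([-np.sin(.4)*UX[0],-np.sin(.4)*UX[1],np.cos(.4)]);E1=np.array([np.cos(.4)*UX[0],np.cos(.4)*UX[1],np.sin(.4)]);E2=np.array([*UY,0])
E
python3 - <<'E'
from fit import *
s=np.load("/tmp/w3.npy",allow_pickle=True).item();P=cloud(s)
m=(P[...,2]>102)&(P[...,2]<175)&(np.hypot(P[...,0]-565,P[...,1]-110)<60);q=P[m]
hq=q@N;k=abs(hq+98.5)<3;z=q[k];c=z.mean(0);u,S,v=np.linalg.svd(z-c);print("normal",v[2]*np.sign(v[2,2]),"N",N,"h",np.median(hq[k]))
a=z@E1;b=z@E2
hull=cv2.convexHull(np.stack([a,b],1).astype(np.float32))[:,0]
print("a",np.percentile(a,[.5,99.5]),"b",np.percentile(b,[.5,99.5]),"enc",cv2.minEnclosingCircle(hull), "hullfit",circ(hull))
h0=np.median(hq[k])
for lo,hi in((5,15),(15,24),(24,31),(34,44)):
    t=q[(hq-h0>lo)&(hq-h0<hi)];t=t[np.hypot(t@E1-a.mean(),t@E2-b.mean())<20]
    print(lo,len(t),(t@E1).mean(),(t@E2).mean(),np.percentile(t@E1,[2,98]),np.percentile(t@E2,[2,98]))
print("max h",hq.max()-h0)
E
```

```text
normal [-0.37473497  0.08518518  0.92321026] N [-0.38085114  0.08138843  0.92106099] h -98.17576891779694
a [509.80790534 559.63868386] b [205.60020966 255.47865739] enc ((534.3374633789062, 230.36297607421875), 26.23519515991211) hullfit [534.42105065 230.31582399  25.76072796]
5 169 541.3045071920761 234.09540463571986 [534.55245107 544.28431707] [224.40373023 239.9074826 ]
15 266 539.4681126385436 234.2826381944461 [531.34243291 544.20763796] [217.07876535 244.25452952]
24 361 537.8011224065582 233.30008039668357 [525.95185073 544.05060112] [219.90308111 241.61383439]
34 192 535.4603693363365 231.0186626908844 [531.23734449 538.18909496] [226.90806476 234.04134249]
max h 42.942963983026665
```

```bash
python3 -c "
from h import *
S=534.4*E1+230.3*E2-98.2*N;print('S',S.round(1),st(S))
go([504,352,200],UX)"
```

```text
S [566.9 114.4 117.7] [  1.34970163 133.5088995 ]
t 8.35 grasp [564.7 109.1 229.8] F [0.2 0.4 0.2] w 45.3 shift [ 224.6 -110.7   29.7] turn -0.003 j6 0.31
```

```bash
python3 -m crank '[[44,-22,0,0],[88,-44,5,0],[132,-66,10,0],[176,-88,15,0],[224,-110,20,0]]' >/dev/null
python3 -m crank '[[0,0,0,0],[0,0,0,0]]' >/dev/null
python3 - <<'E'
from fit import *
s=snapshot("wrist");np.save("/tmp/w4.npy",s,allow_pickle=True);P=cloud(s)
m=(abs(P[...,2]-91)<4)&(np.hypot(P[...,0]-504,P[...,1]-352)<40);q=P[m]
hull=cv2.convexHull(q[:,:2].astype(np.float32))[:,0];x=circ(hull);print(len(q),x,cv2.minEnclosingCircle(hull),np.median(q[:,2]))
m=(abs(P[...,2]-38)<6)&(np.hypot(P[...,0]-504,P[...,1]-352)<40);q=P[m];print(len(q),circ(q[:,:2],20))
go([*x[:2],62],UX)
E
```

```text
1397 [508.39905375 353.31753201  15.31854117] ((508.5537109375, 353.2093505859375), 15.603789329528809) 91.4873683248374
595 [507.55524876 349.51859626]
t 9.1 grasp [505.6 347.6 209.8] F [0.6 0.1 0.2] w 45.3 shift [  6.3   1.5 147.8] turn -0.003 j6 0.73
```

```bash
python3 -m crank '[[6,1.5,40,0],[6,1.5,80,0],[6,1.5,115,0],[6,1.5,137,0],[6,1.5,146,0]]' 60 20 >/dev/null
python3 -m crank '[[0,0,0,0],[0,0,0,0],[0,0,0,0]]'
python3 -c "
from h import *
go([508.5,353.3,65],UX)"
```

```text
time_s: 9.9
tool_pos: [509.1, 354.4, 220.9]
tool_rot: [2.445, 1.971, 0.006]
force: [-0.1, -0.8, 0.4]
gripper_width: 59.9
grip_force: 0.0
t 9.9 grasp [509.7 354.7  66.2] F [-0.1 -0.8  0.4] w 59.9 shift [-1.6 -0.8  1.1] turn -0.003 j6 0.74
```

```bash
python3 -m crank '[[-1.5,-0.8,1,0],[-1.5,-0.8,1,0],[-1.5,-0.8,1,0],[-1.5,-0.8,1,0],[-1.5,-0.8,1,0]]' 0 40
python3 -m crank '[[0,0,-20,0],[0,0,-45,0],[0,0,-60,0],[0,0,-60,0]]'
python3 -c "
from h import *
go([*wd(-45,233),70],UX)"
```

```text
time_s: 10.4
tool_pos: [507.3, 353.2, 218.4]
tool_rot: [2.445, 1.973, 0.002]
force: [-1.3, -1.3, 5.1]
gripper_width: 26.4
grip_force: 39.0
time_s: 10.8
tool_pos: [507.7, 353.5, 280.0]
tool_rot: [2.444, 1.972, 0.007]
force: [0.4, -0.2, -0.7]
gripper_width: 25.9
grip_force: 39.4
t 10.8 grasp [508.3 353.9 125.3] F [ 0.4 -0.2 -0.7] w 25.9 shift [-122.5   61.1   55.1] turn -0.002 j6 0.73
```

```bash
python3 -m crank '[[-40,20,0,0],[-80,40,0,0],[-110,55,15,0],[-122,61,40,0],[-122,61,56,0]]' >/dev/null
python3 -m crank '[[0,0,2,0],[0,0,4,0],[0,0,5,0],[0,0,5,0]]' - 20
python3 - <<'E'
from h import *
go([*wd(-45,213),64],UX)
s=snapshot("side");cv2.imwrite("pics/sd1.png",s["color"][...,::-1])
o,R,p,h=tool();print("st",st(h))
E
```

```text
time_s: 11.7
tool_pos: [540.7, 221.7, 216.7]
tool_rot: [2.444, 1.974, 0.001]
force: [-0.3, -0.7, -1.3]
gripper_width: 25.8
grip_force: 29.9
t 11.7 grasp [540.8 221.7  62. ] F [-0.3 -0.7 -1.3] w 25.8 shift [-20.    1.7  -2. ] turn -0.001 j6 0.51
st [-46.50378462 232.95039437]
```

```bash
python3 -m crank '[[0,0,1,0],[0,0,2,0],[0,0,2,0]]' - 20
python3 -m crank '[[0,0,1,0],[0,0,2,0],[0,0,2,0]]'
```

```text
time_s: 12.05
tool_pos: [541.4, 221.4, 216.2]
tool_rot: [-2.445, -1.972, -0.003]
force: [-2.3, 2.0, 5.3]
gripper_width: 25.9
grip_force: 28.7
time_s: 12.35
tool_pos: [541.7, 221.6, 216.1]
tool_rot: [-2.445, -1.972, -0.003]
force: [-6.7, -0.1, 15.1]
gripper_width: 25.9
grip_force: 30.0
```

```bash
python3 -m crank '[[-2,0,-2,0],[-4,0,-2,0],[-6,0,-2,0],[-8,0,-2,0],[-8,0,-2,0]]' - 20
python3 -m crank '[[-2,0,-0.6,0],[-4,0,-1.1,0],[-6.5,0,-1.5,0],[-6.5,0,-1.5,0]]'
python3 -m crank '[[-2,0,-0.3,0],[-4,0,-0.6,0],[-6.6,0,-1,0],[-6.6,0,-1,0]]'
python3 - <<'E'
from h import *
go([*wd(-45,198.6),66.5],UX)
s=snapshot("side");K=np.array(s["intrinsics"])
o,R,p,h=tool();c=np.array(s["R"])@h+np.array(s["t"]);u,v=(K[:2,:2]@(c[:2]/c[2])+K[:2,2]).astype(int);print(u,v,st(h))
cv2.imwrite("pics/sd2.png",cv2.resize(s["color"][v-60:v+60,u-80:u+80,::-1],None,fx=5,fy=5,interpolation=cv2.INTER_CUBIC))
E
```

```text
time_s: 12.85
tool_pos: [540.1, 213.8, 217.2]
tool_rot: [-2.445, -1.972, -0.007]
force: [-3.7, 3.4, 8.9]
gripper_width: 26.0
grip_force: 29.6
time_s: 13.25
tool_pos: [538.5, 207.1, 217.8]
tool_rot: [2.445, 1.972, 0.005]
force: [-1.0, 1.7, 6.8]
gripper_width: 26.0
grip_force: 28.5
time_s: 13.65
tool_pos: [536.8, 200.0, 217.6]
tool_rot: [2.445, 1.972, 0.002]
force: [1.2, 0.9, 5.0]
gripper_width: 25.9
grip_force: 26.4
t 13.65 grasp [537.  200.   62.9] F [1.2 0.9 5. ] w 25.9 shift [-12.4   0.8  -3.6] turn -0.003 j6 0.48
315 211 [-45.78305527 211.05707786]
```

View pics/sd2.png

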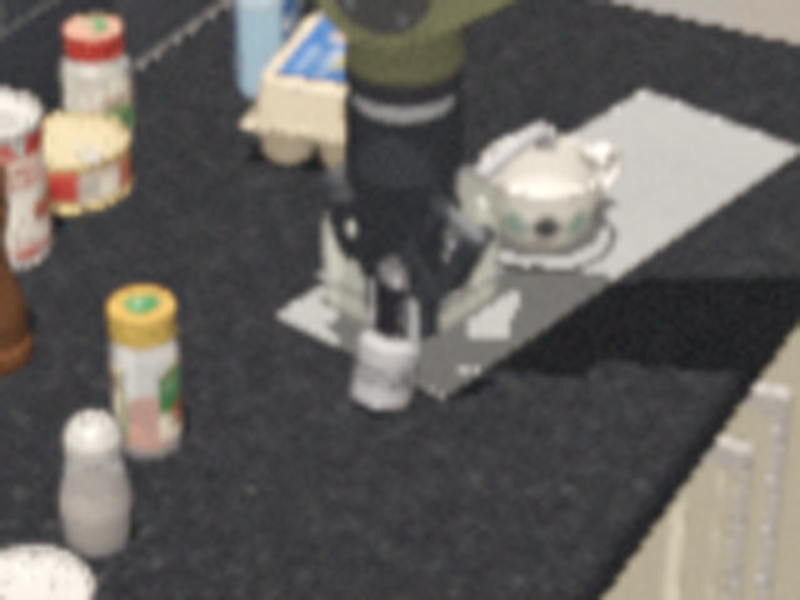

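The coupler stands at the tray's end, at (385,350) in the crop, and looks tilted about half way, top over the tray. I'll carry on to 0.4.

```bash

python3 -m crank '[[-2,0,-0.5,0],[-4,0,-0.7,0],[-6.6,0,-0.9,0],[-6.6,0,-0.9,0]]'
python3 -m crank '[[-2,0,0,0],[-4,0,0,0],[-6.7,0,0,0],[-6.7,0,0,0]]'
python3 - <<'E'
from h import *
o,R,p,h=tool();go([*wd(-45,198.6),66.5],UX);print(st(h))
s=snapshot("wrist");np.save("/tmp/w5.npy",s,allow_pickle=True);P=cloud(s)
L=(P-h)@R
m=(abs(L[...,1])<25)&(abs(L[...,0])<45)&(abs(L[...,2])<75)
q=L[m];print(len(q),q.min(0),q.max(0))
vv,uu=np.where(m);print(uu.min(),uu.max(),vv.min(),vv.max())
cv2.imwrite("pics/w5.png",s["color"][...,::-1])
E
```

```text
time_s: 14.1
tool_pos: [534.5, 193.4, 217.3]
tool_rot: [-2.445, -1.972, 0.002]
force: [0.7, 0.2, 2.0]
gripper_width: 26.2
grip_force: 26.3
time_s: 14.5
tool_pos: [533.2, 186.9, 217.4]
tool_rot: [-2.445, -1.972, 0.002]
force: [-0.3, 1.0, 0.4]
gripper_width: 25.9
grip_force: 26.0
t 14.5 grasp [533.  186.8  62.7] F [-0.3  1.   0.4] w 25.9 shift [ 1.3  2.  -3.8] turn -0.003 j6 0.46
[-46.97993892 197.294713  ]
34715 [-42.81085575 -24.99850005 -74.99832444] [44.99835963 24.9971082  65.58631439]
198 431 151 399
```

View pics/w5.png

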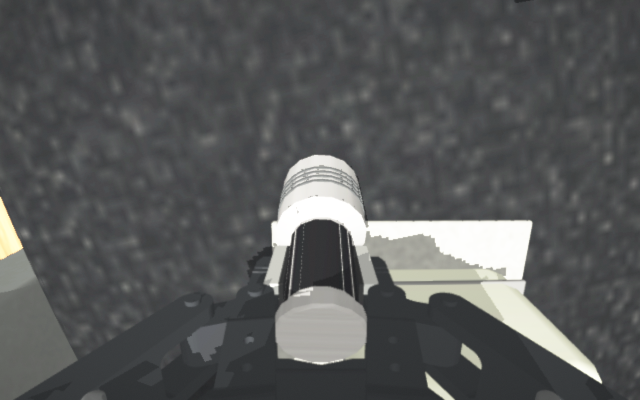

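The coupler is tilted in the grip: collar top face about (320,325), sleeve up to (320,160). I'll measure its axis from the depth.

```bash
cat >> fit.py <<'E'
def axis(s):
    """coupler in tool frame rel. grasp point: fit stepped cylinder (sleeve r20 0-40, grip r13 44-84, collar r15.5 84-92)"""
    o,R,p,h=tool();L=(cloud(s)-h)@R
    V,U=np.mgrid[:400,:640];q=L[(U>278)&(U<366)&(V>155)&(V<362)]
    q=q[(abs(q[:,1])<21)&(q[:,2]>-45)&(q[:,2]<75)&(abs(q[:,0])<60)]
    def f(v):
        th,ro,x0,y0,k=v  # tilt about tool y, about tool x; axis passes grasp point + (x0,y0); k=height of grasp point above the mouth
        a=np.array([np.sin(th),np.sin(ro),-np.sqrt(1-np.sin(th)**2-np.sin(ro)**2)])
        d=q-np.array([x0,y0,0]);t=d@a;r=np.linalg.norm(d-t[:,None]*a,axis=1);z=t+k
        def box(R_,lo,hi):
            dr=r-R_;dz=np.maximum(lo-z,z-hi);return np.where((dr>0)&(dz>0),np.hypot(dr,dz),np.maximum(dr,dz))
        return np.minimum(np.minimum(box(20,0,40),box(13,40,86)),box(15.5,84,92))
    best=min((least_squares(f,[t,0,0,0,64],loss="soft_l1",f_scale=1) for t in(-.4,-.2,.2,.4)),key=lambda r:r.cost)
    print(len(q),"tilt,roll,x0,y0,k",best.x.round(3),"rms",np.sqrt(np.median(best.fun**2)).round(2));return best.x
E
python3 -c "
from fit import *
axis(np.load('/tmp/w5.npy',allow_pickle=True).item())"
```

```text
17106 tilt,roll,x0,y0,k [-3.1000e-01  1.0000e-03  7.8460e+00  1.2630e+00  6.0112e+01] rms 0.34
```

```bash

python3 -m crank '[[-2,0,0.5,0],[-4,0,1,0],[-6,0,1.5,0],[-8,0,2,0],[-8,0,2,0]]'
python3 -c "
from fit import *
axis(snapshot('wrist'))"
```

```text
time_s: 15.05
tool_pos: [532.1, 181.6, 216.8]
tool_rot: [-2.442, -1.971, -0.01]
force: [0.6, 15.8, -1.0]
gripper_width: 26.1
grip_force: 25.9
17062 tilt,roll,x0,y0,k [-3.5400e-01  7.0000e-03  9.3990e+00  1.1910e+00  5.9417e+01] rms 0.34fit.py:14: RuntimeWarning: invalid value encountered in sqrt
  a=np.array([np.sin(th),np.sin(ro),-np.sqrt(1-np.sin(th)**2-np.sin(ro)**2)])
```

```bash

python3 -m crank '[[5,0,-5,0],[10,0,-25,0],[10,0,-60,0],[10,0,-100,0],[10,0,-130,0]]' - 60
python3 -m crank '[[0,0,0,0.145],[0,0,0,0.29],[0,0,0,0.435],[0,0,0,0.58],[0,0,0,0.725]]' >/dev/null
python3 -m crank '[[0,0,0,0.145],[0,0,0,0.29],[0,0,0,0.435],[0,0,0,0.58],[0,0,0,0.725]]' >/dev/null
cat >> fit.py <<'E'
S=534.4*E1+230.3*E2-98.2*N
def mouth(v):
    th,ro,x0,y0,k=v;a=np.array([np.sin(th),np.sin(ro),-np.sqrt(1-np.sin(th)**2-np.sin(ro)**2)])
    return np.array([x0,y0,0])-k*a,a
def target(v,d):
    """shift so that the coupler's mouth comes to height d over the seat on the nipple's axis (tool y along UY)"""
    o,R,p,h=tool();m,a=mouth(v);M=h+R@m;A=R@a
    e=M-S;print("mouth in nipple frame",[round(float(e@w),1) for w in(E1,E2,N)],"angle",round(float(np.arccos(A@N)),3),"axis E1,E2",round(float(A@E1),3),round(float(A@E2),3))
    go(h+S+d*N-M,UY)
E
python3 - <<'E'
from fit import *
v=axis(snapshot('wrist'));target(v,65)
E
```

```text
time_s: 15.6
tool_pos: [534.0, 188.9, 347.9]
tool_rot: [2.444, 1.972, 0.001]
force: [0.6, -0.1, -1.1]
gripper_width: 25.3
grip_force: 58.9
16675 tilt,roll,x0,y0,k [-2.7930e+00  3.0000e-03  1.0541e+01  3.1000e-01  5.9396e+01] rms 0.34
mouth in nipple frame [-9.6, 68.7, 22.5] angle 0.067 axis E1,E2 0.055 -0.038
t 16.65 grasp [533.5 188.6 190.5] F [ 0.1 -0.7 -2.1] w 25.0 shift [-15.2  67.5 -42.8] turn 0.108 j6 1.92
```

```bash

python3 -m crank '[[0,0,-43,0.1],[-5,20,-43,0.108],[-10,45,-43,0.108],[-15,67,-43,0.108],[-15,67,-43,0.108]]'
python3 -m crank '[[0,0,0,0],[0,0,0,0]]'
python3 - <<'E'
from fit import *
s=snapshot('wrist');v=axis(s);target(v,45)
cv2.imwrite("pics/w6.png",s["color"][...,::-1])
E
```

```text
time_s: 17.15
tool_pos: [512.2, 122.0, 388.4]
tool_rot: [3.124, -0.314, -0.001]
force: [-0.5, 1.4, -1.9]
gripper_width: 25.3
grip_force: 59.2
time_s: 17.35
tool_pos: [513.0, 124.2, 388.8]
tool_rot: [3.126, -0.312, -0.0]
force: [0.3, -0.8, -1.1]
gripper_width: 25.2
grip_force: 59.2
16689 tilt,roll,x0,y0,k [-3.4900e-01  2.0000e-03  1.0547e+01  3.9400e-01  5.9439e+01] rms 0.34
mouth in nipple frame [1.4, -1.5, 65.1] angle 0.052 axis E1,E2 0.052 -0.006
t 17.4 grasp [512.9 124.3 234. ] F [-0.2  0.2 -1. ] w 25.4 shift [ 6.5 -1.4 19.1] turn 0.012 j6 1.91
```

View pics/w6.png

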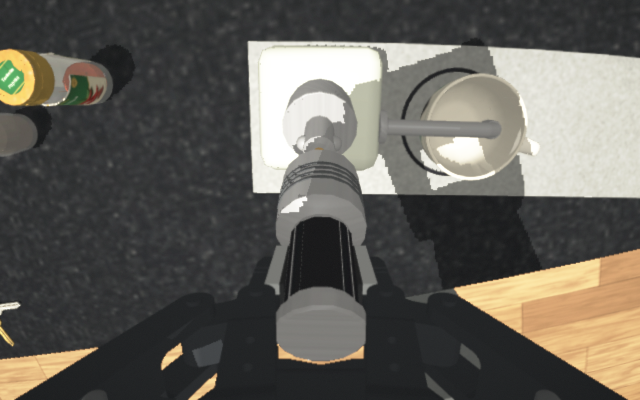

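The coupler's mouth points at the nipple: sleeve at (320,180), post at (320,130), seat centred at (320,118). I'll go down along the axis.

```bash

python3 -m crank '[[3,-0.7,9,0.012],[6.5,-1.4,19,0.012],[6.5,-1.4,19,0.012]]'
python3 -m crank '[[2,0,4.6,0],[4,0,9.2,0],[6,0,13.8,0],[7,0,16.6,0],[7,0,16.6,0]]'
python3 - <<'E'
from fit import *
s=snapshot('wrist');v=axis(s);target(v,22)
E
```

```text
time_s: 17.7
tool_pos: [519.4, 124.1, 367.1]
tool_rot: [3.123, -0.332, -0.007]
force: [-0.1, 0.0, -1.8]
gripper_width: 25.2
grip_force: 59.3
time_s: 18.2
tool_pos: [526.3, 122.4, 352.7]
tool_rot: [3.124, -0.333, -0.002]
force: [0.5, -0.4, -1.2]
gripper_width: 25.3
grip_force: 59.2
16681 tilt,roll,x0,y0,k [-3.4800e-01  2.0000e-03  1.0276e+01  2.9900e-01  5.9867e+01] rms 0.34
mouth in nipple frame [-0.4, -0.9, 26.7] angle 0.052 axis E1,E2 0.052 -0.001
t 18.25 grasp [526.3 122.4 198.4] F [ 0.6 -0.5 -0.9] w 25.6 shift [ 2.2 -0.9  4.2] turn -0.002 j6 1.91
```

```bash

python3 -m crank '[[1,-0.5,2,0],[2.2,-0.9,4.2,0],[3,-0.9,6.5,0],[3.7,-0.9,8,0],[3.7,-0.9,8,0]]' - 100
python3 -m crank '[[0.8,0,1.8,0],[1.6,0,3.7,0],[2.3,0,5.5,0],[2.3,0,5.5,0]]'
python3 - <<'E'
from fit import *
s=snapshot('wrist');v=axis(s);target(v,0)
E
```

```text
time_s: 18.75
tool_pos: [530.2, 122.4, 345.3]
tool_rot: [3.123, -0.333, -0.001]
force: [-1.6, -0.8, -0.4]
gripper_width: 24.9
grip_force: 97.7
time_s: 19.15
tool_pos: [532.4, 122.0, 339.0]
tool_rot: [3.124, -0.333, -0.0]
force: [-0.1, -0.7, -1.8]
gripper_width: 24.5
grip_force: 97.8
16919 tilt,roll,x0,y0,k [-3.4800e-01  2.0000e-03  1.0586e+01  2.3600e-01  5.9588e+01] rms 0.34
mouth in nipple frame [-0.1, 0.1, 11.6] angle 0.052 axis E1,E2 0.053 -0.001
t 19.2 grasp [532.3 122.  184.3] F [ 1.1  1.  -1.2] w 25.2 shift [ 4.6  0.1 10.6] turn -0.002 j6 1.91
```

```bash

for i in 1 2; do python3 -m crank '[[0.8,0,1.8,0],[1.2,0,2.8,0],[1.2,0,2.8,0]]' | grep -E "force|tool_pos"; done
python3 - <<'E'
from fit import *
s=snapshot('wrist');v=axis(s);target(v,0)
E
```

```text
tool_pos: [533.5, 121.7, 335.8]
force: [1.8, -0.6, -6.8]
grip_force: 98.0
tool_pos: [534.6, 121.6, 334.3]
force: [-2.9, -1.0, -1.6]
grip_force: 98.0
16968 tilt,roll,x0,y0,k [-3.4500e-01  2.0000e-03  1.0461e+01  2.4600e-01  5.9653e+01] rms 0.34
mouth in nipple frame [-0.2, 0.1, 6.3] angle 0.055 axis E1,E2 0.056 -0.001
t 19.85 grasp [534.5 121.6 179.6] F [-1.9 -1.  -1.8] w 24.8 shift [2.6 0.1 5.8] turn -0.002 j6 1.91
```

```bash

for i in 1 2; do python3 -m crank '[[0.6,0,1.4,0],[1.2,0,2.8,0],[1.2,0,2.8,0]]' | grep -E "force|tool_pos"; done
python3 - <<'E'
from fit import *
s=snapshot('wrist');v=axis(s);target(v,0)
E
```

```text
tool_pos: [536.1, 121.5, 332.1]
force: [-3.8, -0.0, 3.6]
grip_force: 97.8
tool_pos: [536.9, 121.2, 329.6]
force: [-7.2, -0.1, 6.7]
grip_force: 98.3
17059 tilt,roll,x0,y0,k [-3.4700e-01  2.0000e-03  1.0458e+01  2.3600e-01  5.9549e+01] rms 0.35
mouth in nipple frame [0.2, 0.3, 1.2] angle 0.054 axis E1,E2 0.054 -0.001
t 20.5 grasp [536.8 121.3 174.9] F [-8.4  0.7  6.5] w 24.7 shift [0.3 0.3 1.2] turn -0.002 j6 1.91
```

```bash

for i in 1 2 ; do python3 -m crank '[[0.4,0,1,0],[0.4,0,1,0],[0.4,0,1,0]]' | grep -E "force|tool_pos"; done
python3 - <<'E'
from fit import *
s=snapshot('wrist');v=axis(s);target(v,0)
E
```

```text
tool_pos: [537.1, 121.3, 329.5]
force: [-10.7, -0.7, 11.3]
grip_force: 98.4
tool_pos: [537.4, 121.3, 329.5]
force: [-16.1, 0.4, 16.5]
grip_force: 98.6
17062 tilt,roll,x0,y0,k [-3.4800e-01  2.0000e-03  1.0494e+01  2.7100e-01  5.9454e+01] rms 0.35
mouth in nipple frame [0.2, 0.4, 1.1] angle 0.055 axis E1,E2 0.055 -0.001
t 21.15 grasp [536.9 121.4 174.8] F [-16.1   0.1  16.3] w 24.7 shift [0.3 0.4 1.1] turn -0.001 j6 1.91
```

```bash
python3 -m crank '[[0,0,0,0],[0,0,0,0],[0,0,0,0],[0,0,0,0]]'; python3 -c "
from h import *
print(hand_in())"
```

```text
time_s: 21.55
tool_pos: [537.3, 121.3, 329.5]
tool_rot: [-3.124, 0.332, 0.005]
force: [-16.0, -0.0, 16.7]
gripper_width: 24.4
grip_force: 98.6
the job is handed in; nothing more can be done
None
```

I handed the job in at 21.6 s. The cup measured within 1 mm of the ring centre, and the coupler is gripped and pressed down with about 21 N, 0.055 rad off square. I judged the snap and full seating from force and position readings, as the latch and pin values can't be read, and the hand-in returned no verdict.

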